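# Set the guarded filter selector on the microscope lamp unit

## Task

Set the large selector dial on the microscope's lamp unit so that its pointer stands at the station marked by the upright steel post. The dial turns freely only as far as its guard stop; beyond that, keep it pushed in against its spring while you turn it clockwise, then let it spring fully out at the marked station. Its catches are worn a little out of line with the marks, so feel to one side or the other of the mark for the place where it springs fully out. Leave the small brightness knob and everything lying about as they are.

Things in the scene. Friction and masses are not known exactly. Their poses are not given: they have to be found in the camera images.
- dial (a joint): Turn of the large black selector dial, rad: 0 at its anticlockwise end, grows CLOCKWISE from above, ends at 3.0. Sprung out, it turns freely only up to a guard stop (0.44 to 0.8). Station ticks at 1.20, 1.95, 2.70. The catches are out of line with them by one unknown angle, up to 0.18 either way: only there (0.06 play each way) does it spring out and lock. Elsewhere, let go, it stays pushed in.
- dial_push (a joint): How far the dial is pushed in (straight down), m: 0 fully sprung out, 0.008 at the bottom stop. The guard lets it turn once it is about 0.006 to 0.007 in; turning it then meets about 0.03 N m of friction. Let go away from a catch it rises only to about 0.006. The spring pushes back with about 4 N at first, 8 to 9 N at the bottom; then it is rigid.
- dial_grip (a point): Point on the dial's vertical axis, half-way up its grip, moving with it; x points to the pointer, z up. Round knurled grip 36 mm across, 26 high, on a round skirt 62 mm across, 8 thick, its top 13 mm below this point. Pointer: a low nose on the skirt, 8 mm wide, 10 high, reaching 36 mm from the axis (keep fingers beside it), white line on it and on the grip. Sprung out, the unit's top face is 31 mm below.
- marker_mid (a point): Centre of the marker: a plain steel square post, 11 x 11 mm, 16 mm high, fixed upright on the unit's top face 66 mm from the dial's axis, outside one of the three stations (which one differs each time). The other two have flat round steel plugs, 16 mm across, 3 mm high. At the marked station the dial's pointer aims at this post to within 0.25 rad.
- unit: The lamp unit, a fixed beige metal box 180 mm (its x) by 260 mm (its y), 75 mm high; origin under its centre, on the bench. The dial's axis is at x +10, y +50 mm of it; at dial value q the pointer heads (1.35 - q) rad anticlockwise from the unit's x axis.
- brightness_mark (a point): A point 12 mm from the axis of the small black brightness knob (28 mm across) on the same unit, turning with it; the knob's axis is 125 mm from the selector dial's. Not to be turned.
- lens_cap_mid (a point): Centre of a loose black lens cap, 38 mm across, 12 mm high, lying on the unit. Leave alone.
- filter_cell_mid (a point): Centre of a loose aluminium filter ring, 32 mm across, 7 mm high, lying on the unit. Leave alone.
- oil: Small amber bottle, 34 mm across, 75 mm high, on the bench; origin under its centre. Leave alone.
- slide_box: Cream slide box, 94 x 134 x 35 mm, on the bench; origin under its centre. Leave alone.
- dish: Clear shallow dish, 90 mm across, 16 mm high, on the bench; origin under its centre. Leave alone.
- jar: Glass jar with white lid, 56 mm across, 70 mm high, on the bench; origin under its centre. Leave alone.
- brush: Brush 150 mm long lying on the bench along its x axis. Leave alone.

How it is judged:
On the way:
1. the dial has been pushed in and turned past its guard stop (value of joint dial above 0.9 rad and value of joint dial_push above 0.004 m).
At the end, for the whole second after the job is handed in: The dial's pointer is aimed at the marker post (the post's centre within 18 mm of the pointer's line), and the dial is sprung out to within 2 mm and at rest (y of marker_mid in the frame of dial_grip between -0.018 and 0.018 m and x of marker_mid in the frame of dial_grip above 0.03 m and value of joint dial_push below 0.002 m and velocity of joint dial between -0.05 and 0.05 rad/s); the robot touches nothing.
It fails at once if a loose thing lying on the unit (lens cap, filter ring) is moved by more than 20 mm (distance of any of lens_cap_mid, filter_cell_mid from where it was at the start of the episode above 0.02 m).
It fails at once if a loose thing on the bench (bottle, slide box, dish, brush, jar) is moved by more than 30 mm (distance of any of oil, slide_box, dish, brush, jar from where it was at the start of the episode above 0.03 m).
It fails at once if the small brightness knob is turned (a point 12 mm from its axis moves more than 4 mm) (distance of brightness_mark from where it was at the start of the episode above 0.004 m).
It also fails if it takes over 58 s, if anything falls off the work surface, if the arm or the gripper's body presses on something with over 40 N, if the wrist force passes 120 N, or if a joint passes its speed limit or range.

## Robot

A 6-joint arm with a two-finger parallel gripper is mounted at the origin on the work surface. World frame = base frame: x ahead of the robot, y to its left, z up, the work surface at z = 0. Lengths are in m, angles in rad, forces in N, time in s.
With the tool pointing down it reaches from about 0.25 to 0.775 m from the base axis. Payload 4 kg.
Tool frame: the origin (TCP) lies between the finger pads; the fingertips stand env.finger_overhang ahead of it and the grasp point (between the pads) lies 3 mm ahead of it (env.finger_overhang is the distance from the TCP to the fingertips, in m); y points along the fingers, x is the direction in which the jaws open and shut, and the axes are right-handed (so a half turn about y gives the same grasp; the last joint's range is limited). The gripper opens to 85 mm and grips with 20 to 120 N. Pads are 22 mm wide; open, the fingers measure 114 mm over their backs; the gripper's body (76 mm by 85 mm) begins 54 mm behind the grasp point. The pads swing forward as they close: fully open they stand 13 mm farther back than shut.
Start: joints at [1.053, 0.087, 1.371, -0, 1.684, -0.103], TCP at [0.222, 0.503, 0.253] pointing down, gripper open.
Joint ranges: [-3.1, 3.1], [-0.76, 2.03], [0.27, 2.55], [-1.08, 4.22], [0.17, 2.65], [-2.57, 2.57]. Speed limits (rad/s): [2.79, 2.79, 3.14, 3.14, 3.14, 3.14].

## Interface

Orientations are given as a unit quaternion [x, y, z, w].
In Python, from workcell import env, cams gives the robot as it stands.
- The arm moves only by the shell command python3 -m handwheel 'ROWS' [FORCE]. ROWS is JSON, a list of rows, each an object with "xyz": the shift along the world's x, y, z in mm, a list of three; "twist": the turn about the world's z in degrees; "hand": the finger opening in mm, from 0 to 85.4. In form: [{"xyz": [x, y, z], "twist": twist, "hand": hand}, ...]. A call has exactly 5 rows; each row is the pose to reach, as a shift and turn from the pose commanded when the call began; what a row does not reach only later rows make up. A row lasts 1/10 s, in which the tool goes at most 50 mm and 8.59 degrees, less where a joint would pass 70% of its speed; a pose out of reach is approached as far as the arm can. A call with a gripper value outside its range is refused whole. The fingers move at their own pace and stop on an object; FORCE is the grip in N (left out, the last holds). Time passes only in rows, so rows that repeat a pose let the fingers close, or fill a call up. It gives the time, the measured TCP pose, the force and the opening at its end, in the units of the state.
- env.observe(): the state, without advancing time (a new reading comes with each control period).
- cams.grab_frame(name): name is "side" or "top"; returns a dict with "image" (420x560x3 uint8, red, green, blue), "camera_matrix" (3x3 intrinsics, pixels), "distortion" ([k1, k2, p1, p2, k3] as OpenCV has them; the pictures are not rectified), "position" and "orientation" of the camera in the world. Camera axes: x right, y down, z forward; pixel columns grow to the right and rows downward; lengths in m; the calibration is good to about 2 mm. A picture is of the moment at which its call begins. There is no depth.
- env.job_done(): hands the job in, once; it reports no verdict.
Trained networks look in a picture, given as the dict that the camera call returned (one of the last four; its "shot" number tells which), for a name from the list of things; names that differ only in an ending like _2 or _b are one class to them, and where a whole thing is asked for, a point or a joint stands for the part that bears it (a point fixed in the world has none). Each returns a list of dicts, best first, with "score" (0 to 1); they miss things now and then, are a little off and sometimes report something else, mostly with a low value. They report only what shows in the picture. A call takes as long as a camera call.
- cams.spot_in(query, picture): "point" ([row, column] as shares, 0 to 1, of the picture: columns of its width, rows of its height, amid what is visible of it).
The state is a dict: "time_s": time; "q": joint angles; "dq": joint speeds; "tau": joint torques, N m; "tcp_pos": TCP position; "eef_rot": TCP orientation; "force": force on the tool from outside, world axes, zero at the start; "moment": the same for the moment, N m; "grip_width": finger opening in m.
Only numpy, scipy, OpenCV 4.12 (cv2) and the standard library are available. Lean on these libraries where they do the work, as an engineer would, in place of code of your own. Each camera call takes 0.05 s, during which the arm holds its last target.

## Working session

There is one attempt and no reset: what is moved stays moved. The work goes in short steps, Python scripts to look and compute and a shell command to move; the robot and the scene stay as the last step left them, time stands still between calls to the robot, and variables do not carry over. Pictures are saved under pics/ and viewed, and the job is handed in when it is done.

```bash
ls; mkdir -p pics; cat > h.py <<'E'
import numpy as np, cv2
from scipy.spatial.transform import Rotation as R
from workcell import env, cams
def ray(p,uv):
    K=np.array(p["camera_matrix"]);d=np.array(p["distortion"])
    n=cv2.undistortPoints(np.array([[uv]],float),K,d)[0,0]
    v=R.from_quat(p["orientation"]).as_matrix()@np.array([n[0],n[1],1]);return np.array(p["position"]),v/np.linalg.norm(v)
def atz(p,uv,z):
    o,v=ray(p,uv);return o+v*(z-o[2])/v[2]
def tri(p,u,q,w):
    o1,v1=ray(p,u);o2,v2=ray(q,w)
    A=np.stack([v1,-v2],1);s=np.linalg.lstsq(A,o2-o1,rcond=None)[0]
    a=o1+v1*s[0];b=o2+v2*s[1];return (a+b)/2,np.linalg.norm(a-b)
def proj(p,X):
    M=R.from_quat(p["orientation"]).as_matrix().T
    r=cv2.Rodrigues(M)[0];t=-M@np.array(p["position"])
    return cv2.projectPoints(np.atleast_2d(np.array(X,float)),r,t,np.array(p["camera_matrix"]),np.array(p["distortion"]))[0][:,0]
def save(p,n): cv2.imwrite("pics/"+n,p["image"][:,:,::-1])
E
python3 - <<'E'
from h import *
import pickle
P={}
s=env.observe();print({k:np.round(v,3) for k,v in s.items()},env.finger_overhang)
for n in("top","side"):
    P[n]=p=cams.grab_frame(n);save(p,n+"0.png");print(n,np.round(p["position"],3),np.round(R.from_quat(p["orientation"]).as_matrix()[:,2],2))
    for q in["dial","marker_mid","unit","brightness_mark","lens_cap_mid","filter_cell_mid"]:
        for d in cams.spot_in(q,p)[:2]: print(n,q,round(d["point"][1]*560,1),round(d["point"][0]*420,1),round(d["score"],2))
pickle.dump(P,open("P0.pkl","wb"))
E
```

```text
pics
{'time_s': np.float64(0.0), 'q': array([ 1.053,  0.088,  1.372, -0.   ,  1.684, -0.103]), 'dq': array([-0.001,  0.   ,  0.   ,  0.   ,  0.001,  0.   ]), 'tau': array([-1.0000e-03, -3.5187e+01, -3.1327e+01, -0.0000e+00,  1.1000e-02,
        0.0000e+00]), 'tcp_pos': array([0.221, 0.503, 0.252]), 'eef_rot': array([ 0.593,  0.386, -0.387, -0.592]), 'force': array([-0.106,  0.998, -0.179]), 'moment': array([ 0.027,  0.013, -0.041]), 'grip_width': np.float64(0.086)} 0.022
top [ 0.313 -0.011  1.102] [ 0.2  -0.   -0.98]
top dial 224.4 206.4 0.95
top marker_mid 417.3 166.0 0.3
top unit 244.1 208.1 0.78
top unit 423.1 163.9 0.61
top brightness_mark 272.0 200.1 0.43
top lens_cap_mid 260.7 226.1 0.42
side [0.523 0.62  0.829] [ 0.01 -0.63 -0.78]
side dial 274.6 116.9 0.75
side marker_mid 282.9 248.1 0.28
side unit 280.3 247.5 0.62
side unit 248.4 382.6 0.43
side brightness_mark 276.3 201.5 0.62
side lens_cap_mid 305.6 218.4 0.49
side lens_cap_mid 277.0 116.8 0.19
side filter_cell_mid 249.0 199.3 0.46
```

View pics/top0.png

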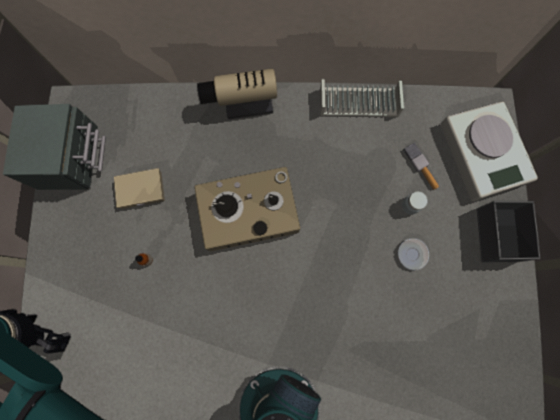

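View pics/side0.png

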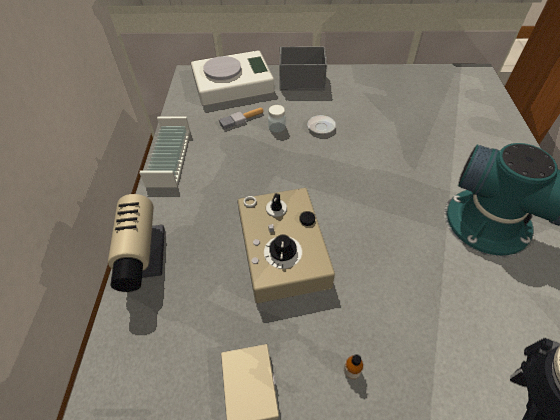

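```bash
python3 - <<'E'
from h import *
print(R.from_quat(env.observe()['eef_rot']).as_matrix().round(2))
import pickle
P=pickle.load(open("P0.pkl","rb"))
im=P['top']['image'][140:270,170:350];cv2.imwrite('pics/ct.png',cv2.resize(im,None,fx=4.4,fy=4.4,interpolation=cv2.INTER_CUBIC)[:,:,::-1])
im=P['side']['image'][120:280,180:390];cv2.imwrite('pics/cs.png',cv2.resize(im,None,fx=3.7,fy=3.7,interpolation=cv2.INTER_CUBIC)[:,:,::-1])
E
```

```text
[[ 0.4   0.   -0.92]
 [ 0.92  0.    0.4 ]
 [ 0.   -1.   -0.  ]]
```

View pics/ct.png

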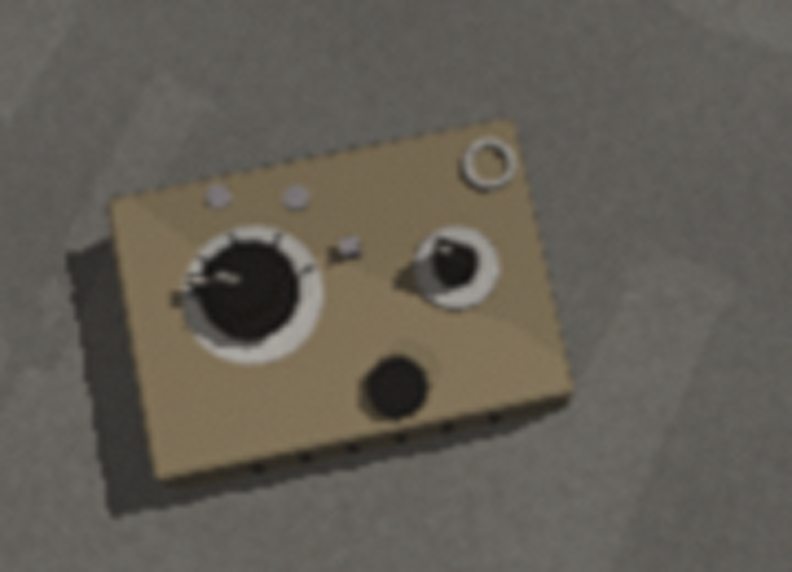

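View pics/cs.png

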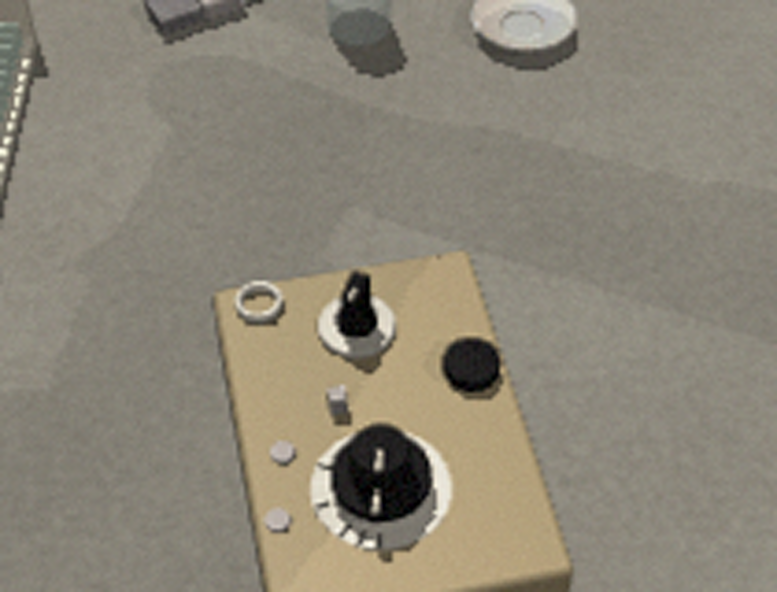

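```bash
python3 - <<'E'
from h import *
import pickle
P=pickle.load(open("P0.pkl","rb"));T,S=P['top'],P['side']
t=lambda x,y:(170+(x+.5)/4.4-.5,140+(y+.5)/4.4-.5)
s=lambda x,y:(180+(x+.5)/3.7-.5,120+(y+.5)/3.7-.5)
# unit corners (x,y): top
C={(90,130):(110,203),(90,-130):(512,122),(-90,-130):(572,392),(-90,130):(158,478)}
C2={(90,-130):(216,295),(-90,-130):(468,253),(-90,130):(570,570)}
for k in C2: print(k,tri(T,t(*C[k]),S,s(*C2[k])))
def fit(D):
    a=np.array([k for k in D],float)/1000;b=np.array([D[k][:2] for k in D])
    ac,bc=a-a.mean(0),b-b.mean(0)
    th=np.arctan2((ac[:,0]*bc[:,1]-ac[:,1]*bc[:,0]).sum(),(ac*bc).sum())
    Rm=np.array([[np.cos(th),-np.sin(th)],[np.sin(th),np.cos(th)]]);o=b.mean(0)-Rm@a.mean(0)
    print('th',th,'o',o,'res mm',((b-o-a@Rm.T)*1000).round(1).tolist());return th,Rm,o
for D in({k:atz(T,t(*C[k]),.075) for k in C},{k:atz(S,s(*C2[k]),.075) for k in C2}):
    th,Rm,o=fit(D);d=o+Rm@[.01,.05];print('axis',d,[ (o+Rm@[.01,.05]+.066*np.array([np.cos(th+1.35-q),np.sin(th+1.35-q)])).round(4) for q in(1.2,1.95,2.7)])
print('dial face circle, top',atz(T,t(254,293),.075),'side',atz(S,s(381,488),.075))
print('post',tri(T,t(348,242),S,s(338,390)))
print('plugs',atz(T,t(217,196),.078),atz(T,t(295,196),.078),atz(S,s(283,452),.078),atz(S,s(278,520),.078))
d=o+Rm@[.01,.05]
for n,p in P.items():
    im=p['image'].copy()
    for r,z in((.018,.119),(.031,.093),(.018,.093)):
        a=np.linspace(0,6.28,60)
        for uv in proj(p,np.c_[d[0]+r*np.cos(a),d[1]+r*np.sin(a),0*a+z]): im[int(round(uv[1])),int(round(uv[0]))]=[255,0,0]
    x,y=proj(p,[[*d,.1]])[0];im=im[int(y)-40:int(y)+40,int(x)-50:int(x)+50];cv2.imwrite(f'pics/fit_{n}.png',cv2.resize(im,None,fx=7,fy=7,interpolation=cv2.INTER_NEAREST)[:,:,::-1])
E
```

```text
(90, -130) (array([ 0.64634747, -0.01838323,  0.06714118]), np.float64(0.0009704595813816886))
(-90, -130) (array([ 0.47382114, -0.05531153,  0.06880287]), np.float64(0.0007105652560996047))
(-90, 130) (array([0.42070841, 0.19435626, 0.06864035]), np.float64(0.0012751486105327925))
th 0.21324982286006092 o [0.53146781 0.08771667] res mm [[-2.0, -2.8], [-3.6, 2.0], [2.2, 3.2], [3.4, -2.5]]
axis [0.53065943 0.13870046] [array([0.5924, 0.1622]), array([0.5918, 0.1138]), array([0.5584, 0.0788])]
th 0.21035605640990626 o [0.53415739 0.09398565] res mm [[-3.8, 2.3], [0.6, 2.3], [3.2, -4.6]]
axis [0.53349655 0.14497156] [array([0.5953, 0.1682]), array([0.5945, 0.1199]), array([0.5611, 0.085 ])]
dial face circle, top [0.53326673 0.13913724 0.075     ] side [0.53287469 0.14152592 0.075     ]
post (array([0.56057824, 0.08074131, 0.09323675]), np.float64(0.0011671819283504384))
plugs [0.59378833 0.16382044 0.078     ] [0.59397117 0.11547518 0.078     ] [0.59364708 0.11728483 0.078     ] [0.59425689 0.16596101 0.078     ]
```

View pics/fit_top.png

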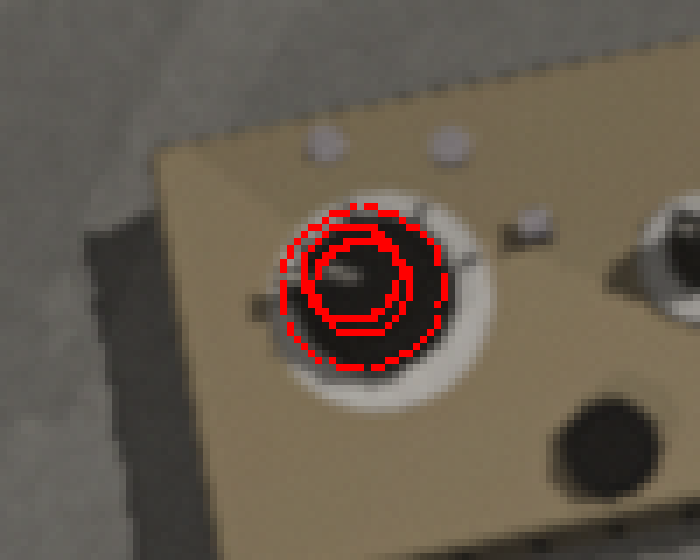

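View pics/fit_side.png

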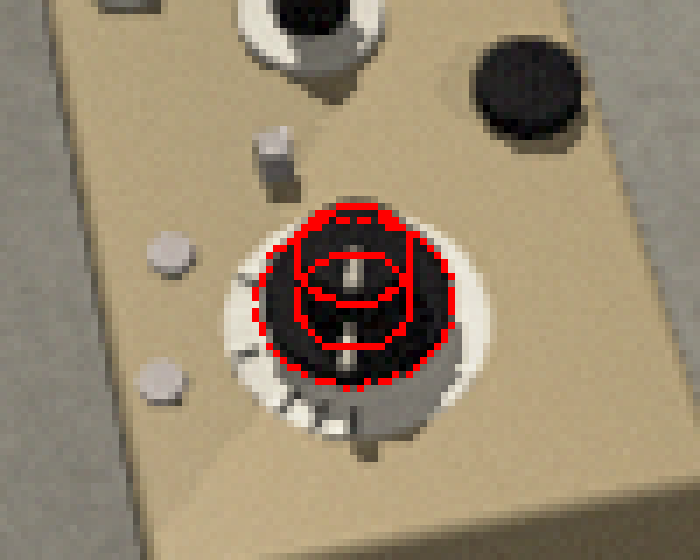

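```bash
python3 -m handwheel '[{"xyz":[32,-37,0],"twist":8,"hand":60},{"xyz":[64,-74,0],"twist":16,"hand":60},{"xyz":[96,-111,0],"twist":24,"hand":60},{"xyz":[128,-148,0],"twist":32,"hand":60},{"xyz":[155,-181,0],"twist":40,"hand":60}]' 60
python3 -m handwheel '[{"xyz":[32,-37,0],"twist":8,"hand":60},{"xyz":[64,-74,0],"twist":16,"hand":60},{"xyz":[96,-111,0],"twist":24,"hand":60},{"xyz":[128,-148,0],"twist":32,"hand":60},{"xyz":[155,-181,0],"twist":37,"hand":60}]' 60
python3 -m handwheel '[{"xyz":[0,0,0],"twist":0,"hand":60},{"xyz":[0,0,0],"twist":0,"hand":60},{"xyz":[0,0,0],"twist":0,"hand":60},{"xyz":[0,0,0],"twist":0,"hand":60},{"xyz":[0,0,0],"twist":0,"hand":60}]'
python3 - <<'E'
from h import *
s=env.observe();print({k:np.round(v,4) for k,v in s.items()});m=R.from_quat(s['eef_rot']).as_matrix();print(m.round(3),np.arctan2(m[1,0],m[0,0]))
p=cams.grab_frame("side");im=p['image'][60:280,150:410];cv2.imwrite('pics/s1.png',cv2.resize(im,None,fx=2.7,fy=2.7)[:,:,::-1])
E
```

```text
time_s: 1.2
tcp_pos: [0.37, 0.3306, 0.2535]
eef_rot: [0.432, 0.56, -0.559, -0.432]
force: [0.2, 0.1, -0.6]
grip_width: 0.0601
time_s: 1.7
tcp_pos: [0.52, 0.1558, 0.2536]
eef_rot: [0.232, 0.668, -0.668, -0.232]
force: [1.2, 1.2, -0.5]
grip_width: 0.0599
time_s: 2.2
tcp_pos: [0.5185, 0.1582, 0.2537]
eef_rot: [0.234, 0.668, -0.667, -0.233]
force: [-0.1, -0.7, -0.4]
grip_width: 0.06
{'time_s': np.float64(2.2), 'q': array([ 1.9150e-01,  6.9200e-02,  1.3893e+00,  2.0000e-04,  1.6827e+00,
       -2.2771e+00]), 'dq': array([-0.0028, -0.0008, -0.0008, -0.0011, -0.0013, -0.0027]), 'tau': array([-1.58700e-01, -3.42832e+01, -3.13229e+01, -9.30000e-03,
       -4.10000e-03,  3.10000e-03]), 'tcp_pos': array([0.5185, 0.1582, 0.2537]), 'eef_rot': array([ 0.2336,  0.6676, -0.6673, -0.2334]), 'force': array([-0.0583, -0.6938, -0.3656]), 'moment': array([ 0.008 ,  0.0031, -0.0529]), 'grip_width': np.float64(0.06)}
[[-0.782  0.    -0.623]
 [ 0.623  0.    -0.782]
 [-0.    -1.    -0.   ]] 2.4686156796701275
```

View pics/s1.png

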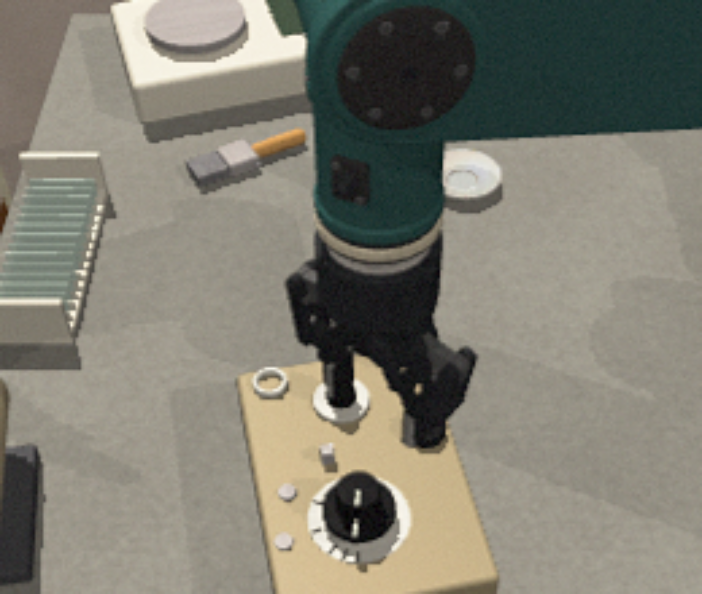

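```bash
python3 - <<'E'
from h import *
import pickle
P=pickle.load(open("P0.pkl","rb"));T,S=P['top'],P['side']
t=lambda x,y:(170+(x+.5)/4.4-.5,140+(y+.5)/4.4-.5)
s=lambda x,y:(180+(x+.5)/3.7-.5,120+(y+.5)/3.7-.5)
d=np.array([.5325,.141])
for nm,X in(('side grip',atz(S,s(378,460),.1195)),('side nose',atz(S,s(376,500),.1035)),('top nose/grip',atz(T,t(232,278),.1195)),('top nose',atz(T,t(203,275),.1035))):
    v=X[:2]-d;print(nm,X.round(4),np.hypot(*v),'q=',.212+1.35-np.arctan2(v[1],v[0]))
E
```

```text
side grip [0.5342 0.1506 0.1195] 0.009739113037526677 q= 0.16228430287691364
side nose [0.5354 0.1678 0.1035] 0.02697559207300613 q= 0.09757213522481067
top nose/grip [0.5327 0.1459 0.1195] 0.004881036106110313 q= 0.022520164407834997
top nose [0.538  0.1659 0.1035] 0.02549151336829853 q= 0.207674042370406
```

```bash
python3 -m handwheel '[{"xyz":[14,-17,0],"twist":0,"hand":56},{"xyz":[14,-17,-30],"twist":0,"hand":56},{"xyz":[14,-17,-60],"twist":0,"hand":56},{"xyz":[14,-17,-90],"twist":0,"hand":56},{"xyz":[14,-17,-90],"twist":0,"hand":56}]' 
python3 -m handwheel '[{"xyz":[0,0,-15],"twist":0,"hand":56},{"xyz":[0,0,-31],"twist":0,"hand":56},{"xyz":[0,0,-38],"twist":0,"hand":56},{"xyz":[0,0,-38],"twist":0,"hand":56},{"xyz":[0,0,-38],"twist":0,"hand":56}]'
python3 - <<'E'
from h import *
for n in("side","top"):
    p=cams.grab_frame(n);x,y=proj(p,[[.5325,.141,.11]])[0];im=p['image'][int(y)-55:int(y)+45,int(x)-60:int(x)+60];cv2.imwrite(f'pics/g_{n}.png',cv2.resize(im,None,fx=5,fy=5)[:,:,::-1])
E
```

```text
time_s: 2.75
tcp_pos: [0.5298, 0.1401, 0.1581]
eef_rot: [-0.231, -0.666, 0.669, 0.237]
force: [-0.0, 0.2, 0.3]
grip_width: 0.0557
time_s: 3.25
tcp_pos: [0.5338, 0.1403, 0.1266]
eef_rot: [0.235, 0.668, -0.667, -0.233]
force: [-0.0, -0.5, -0.3]
grip_width: 0.0558
```

View pics/g_side.png

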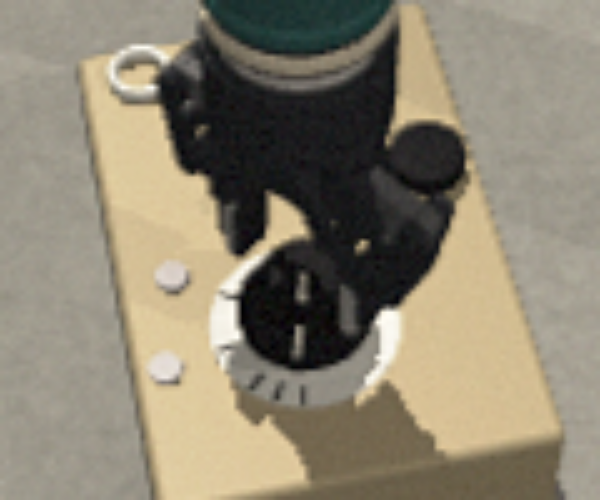

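View pics/g_top.png

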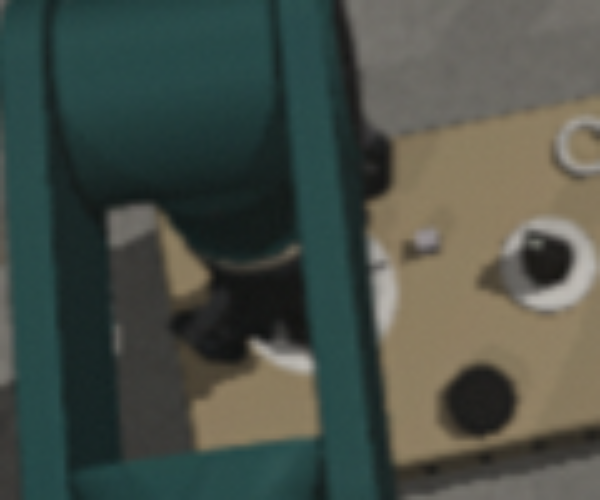

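```bash
python3 -m handwheel '[{"xyz":[-1,0,-4],"twist":0,"hand":56},{"xyz":[-1,0,-7],"twist":0,"hand":48},{"xyz":[-1,0,-7],"twist":0,"hand":40},{"xyz":[-1,0,-7],"twist":0,"hand":36},{"xyz":[-1,0,-7],"twist":0,"hand":34}]' 40
python3 -m handwheel '[{"xyz":[0,0,0],"twist":0,"hand":30},{"xyz":[0,0,0],"twist":0,"hand":30},{"xyz":[0,0,0],"twist":0,"hand":30},{"xyz":[0,0,0],"twist":0,"hand":30},{"xyz":[0,0,0],"twist":0,"hand":30}]' 60
python3 -c "
from h import *
s=env.observe();print(s['force'],s['moment'],s['tcp_pos'])"
```

```text
time_s: 3.85
tcp_pos: [0.5318, 0.1401, 0.1183]
eef_rot: [-0.234, -0.667, 0.667, 0.234]
force: [-1.0, 0.3, -0.0]
grip_width: 0.0349
time_s: 4.35
tcp_pos: [0.5318, 0.1401, 0.1183]
eef_rot: [-0.234, -0.667, 0.667, 0.234]
force: [-3.6, 0.6, 0.7]
grip_width: 0.034
[-3.63882415  0.62053451  0.67656103] [ 0.06965292  0.58904121 -0.01472074] [0.53179082 0.1401323  0.11832171]
```

```bash
python3 -m handwheel '[{"xyz":[0,0,-2],"twist":0,"hand":30},{"xyz":[0,0,-4],"twist":0,"hand":30},{"xyz":[0,0,-6],"twist":0,"hand":30},{"xyz":[0,0,-7.5],"twist":0,"hand":30},{"xyz":[0,0,-7.5],"twist":0,"hand":30}]' 60
python3 -c "
from h import *
s=env.observe();print(s['force'],s['moment'],s['tcp_pos'])"
```

```text
time_s: 4.85
tcp_pos: [0.5319, 0.1402, 0.1116]
eef_rot: [0.234, 0.667, -0.667, -0.234]
force: [-5.4, -0.3, 6.6]
grip_width: 0.034
[-5.39011724 -0.28063058  6.62145759] [0.04984266 1.01913807 0.02615774] [0.53188484 0.14019523 0.11157937]
```

```bash
python3 -m handwheel '[{"xyz":[0,0,-1],"twist":0,"hand":30},{"xyz":[0,0,-1],"twist":0,"hand":30},{"xyz":[0,0,-1],"twist":0,"hand":30},{"xyz":[0,0,-1],"twist":0,"hand":30},{"xyz":[0,0,-1],"twist":0,"hand":30}]' 60
python3 -c "
from h import *
s=env.observe();print(s['force'],s['moment'],s['tcp_pos'])"
```

```text
time_s: 5.35
tcp_pos: [0.5319, 0.1402, 0.1109]
eef_rot: [0.234, 0.667, -0.667, -0.234]
force: [-6.2, 1.0, 7.3]
grip_width: 0.0342
[-6.18533464  1.00257187  7.34696491] [ 0.1207      1.09656517 -0.00595042] [0.53189623 0.14020337 0.11092123]
```

```bash
python3 -m handwheel '[{"xyz":[0,0,0],"twist":-5,"hand":30},{"xyz":[0,0,0],"twist":-10,"hand":30},{"xyz":[0,0,0],"twist":-15,"hand":30},{"xyz":[0,0,0],"twist":-20,"hand":30},{"xyz":[0,0,0],"twist":-25,"hand":30}]' 60
python3 -c "
from h import *
s=env.observe();print(s['force'],s['moment'],s['tcp_pos'])"
python3 -m handwheel '[{"xyz":[0,0,0],"twist":-5,"hand":30},{"xyz":[0,0,0],"twist":-10,"hand":30},{"xyz":[0,0,0],"twist":-15,"hand":30},{"xyz":[0,0,0],"twist":-20,"hand":30},{"xyz":[0,0,0],"twist":-25,"hand":30}]' 60
python3 - <<'E'
from h import *
s=env.observe();print(s['force'],s['moment'],s['tcp_pos']);m=R.from_quat(s['eef_rot']).as_matrix();print(np.arctan2(m[1,0],m[0,0]))
p=cams.grab_frame("side");x,y=proj(p,[[.5325,.141,.11]])[0];im=p['image'][int(y)-55:int(y)+45,int(x)-60:int(x)+60];cv2.imwrite(f'pics/t1.png',cv2.resize(im,None,fx=5,fy=5)[:,:,::-1])
E
```

```text
time_s: 5.85
tcp_pos: [0.5314, 0.1408, 0.1109]
eef_rot: [0.373, 0.6, -0.6, -0.375]
force: [-7.5, 0.5, 8.0]
grip_width: 0.0343
[-7.530047    0.53118549  8.01557056] [0.38630369 1.22909771 0.02785038] [0.53143325 0.14082396 0.11086009]
time_s: 6.35
tcp_pos: [0.5312, 0.1416, 0.1108]
eef_rot: [0.494, 0.505, -0.505, -0.496]
force: [-7.9, 3.3, 8.0]
grip_width: 0.034
[-7.85866738  3.30939305  7.96294258] [0.69900495 1.24720816 0.03621431] [0.53124017 0.14156116 0.11081312]
1.5911473698132967
```

View pics/t1.png

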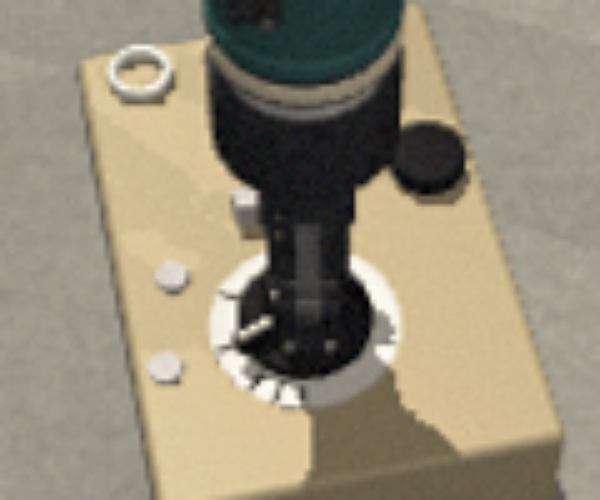

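```bash
for i in 1 2 3; do :; done
python3 -m handwheel '[{"xyz":[-0.5,0,0],"twist":-5,"hand":30},{"xyz":[-1,0,0],"twist":-10,"hand":30},{"xyz":[-1,0,0],"twist":-15,"hand":30},{"xyz":[-1,0,0],"twist":-20,"hand":30},{"xyz":[-1,0,0],"twist":-25,"hand":30}]' 60
python3 -m handwheel '[{"xyz":[0,0,0],"twist":-5,"hand":30},{"xyz":[0,0,0],"twist":-10,"hand":30},{"xyz":[0,0,0],"twist":-15,"hand":30},{"xyz":[0,0,0],"twist":-20,"hand":30},{"xyz":[0,0,0],"twist":-25,"hand":30}]' 60
python3 -m handwheel '[{"xyz":[0,0,0],"twist":-5,"hand":30},{"xyz":[0,0,0],"twist":-10,"hand":30},{"xyz":[0,0,0],"twist":-15,"hand":30},{"xyz":[0,0,0],"twist":-20,"hand":30},{"xyz":[0,0,0],"twist":-25,"hand":30}]' 60
python3 - <<'E'
from h import *
s=env.observe();print(s['force'],s['moment'],s['tcp_pos']);m=R.from_quat(s['eef_rot']).as_matrix();print(np.arctan2(m[1,0],m[0,0]))
p=cams.grab_frame("side");x,y=proj(p,[[.5325,.141,.11]])[0];im=p['image'][int(y)-55:int(y)+45,int(x)-60:int(x)+60];cv2.imwrite(f'pics/t2.png',cv2.resize(im,None,fx=5,fy=5)[:,:,::-1])
E
```

```text
time_s: 6.9
tcp_pos: [0.5313, 0.1423, 0.1113]
eef_rot: [-0.591, -0.387, 0.385, 0.594]
force: [-5.1, 6.3, 7.1]
grip_width: 0.0346
time_s: 7.4
tcp_pos: [0.5317, 0.1429, 0.1115]
eef_rot: [-0.66, -0.25, 0.247, 0.664]
force: [-3.8, 7.1, 7.5]
grip_width: 0.0342
time_s: 7.9
tcp_pos: [0.5323, 0.1433, 0.1118]
eef_rot: [-0.698, -0.101, 0.098, 0.702]
force: [-3.1, 8.5, 6.9]
grip_width: 0.0345
[-3.14263191  8.52709819  6.86590713] [1.22982568 0.52568598 0.06067433] [0.53234279 0.14332773 0.11184767]
0.2825758414094626
```

View pics/t2.png

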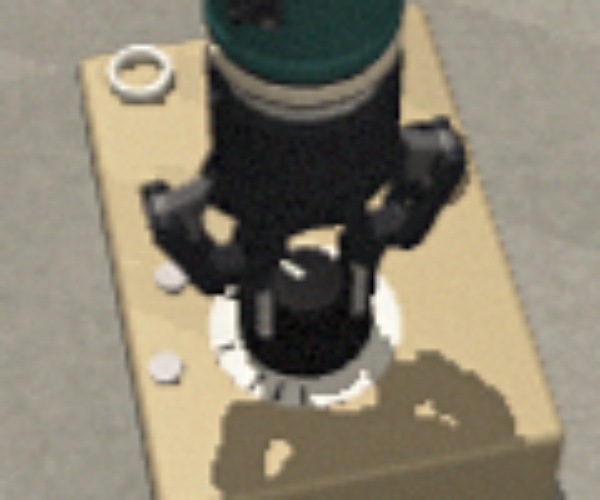

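```bash

python3 -m handwheel '[{"xyz":[0,-1,-0.5],"twist":-3,"hand":30},{"xyz":[0,-1,-1],"twist":-6,"hand":30},{"xyz":[0,-1,-1],"twist":-9,"hand":30},{"xyz":[0,-1,-1],"twist":-12,"hand":30},{"xyz":[0,-1,-1],"twist":-12,"hand":30}]' 60
python3 - <<'E'
from h import *
s=env.observe();print(s['force'],s['moment'],s['tcp_pos']);m=R.from_quat(s['eef_rot']).as_matrix();print(np.arctan2(m[1,0],m[0,0]))
p=cams.grab_frame("side");d=[.532,.1415]
im=cv2.resize(p['image'],None,fx=8,fy=8,interpolation=cv2.INTER_CUBIC)
for q in(2.3,2.5,2.7):
  a=1.562-q;uv=proj(p,[[*d,.112],[d[0]+.017*np.cos(a),d[1]+.017*np.sin(a),.112]])
  uv=((uv+.5)*8-.5).astype(int);cv2.circle(im,tuple(map(int,uv[0])),3,(255,0,0),-1);cv2.circle(im,tuple(map(int,uv[1])),3,(0,255,0),-1)
x,y=uv[0];cv2.imwrite('pics/t3.png',im[y-200:y+200,x-250:x+250,::-1])
E
```

```text
time_s: 8.45
tcp_pos: [0.5327, 0.1433, 0.1112]
eef_rot: [-0.703, -0.029, 0.025, 0.71]
force: [-2.9, 10.8, 7.8]
grip_width: 0.0342
[-2.85550787 10.80539113  7.81166837] [ 1.67901408  0.56882444 -0.03380933] [0.53268437 0.1432784  0.11117604]
0.07599689259703396
```

View pics/t3.png

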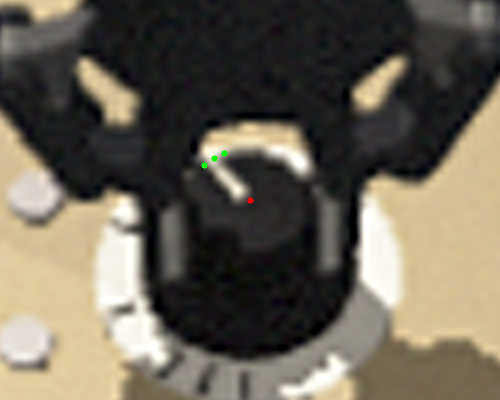

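```bash
cat > st.py <<'E'
from h import *
s=env.observe();m=R.from_quat(s['eef_rot']).as_matrix();y=np.arctan2(m[1,0],m[0,0])
print('F',s['force'].round(1),'Mz',s['moment'].round(3),'tcp',s['tcp_pos'].round(4),'yaw',y.round(3),'qest',round(.13+2.4686-y,3))
E
python3 -m handwheel '[{"xyz":[0,1,0.5],"twist":0,"hand":30},{"xyz":[0,2,1],"twist":0,"hand":30},{"xyz":[0,2,2],"twist":0,"hand":30},{"xyz":[0,2,3],"twist":0,"hand":30},{"xyz":[0,2,3],"twist":0,"hand":30}]' 60
python3 st.py
```

```text
time_s: 9.0
tcp_pos: [0.5327, 0.1437, 0.1124]
eef_rot: [-0.705, -0.029, 0.025, 0.708]
force: [0.1, 7.0, 0.4]
grip_width: 0.0345
F [0.1 7.  0.4] Mz [ 1.15  -0.046 -0.023] tcp [0.5327 0.1437 0.1124] yaw 0.076 qest 2.522
```

```bash

python3 -m handwheel '[{"xyz":[0,0.5,0],"twist":-1,"hand":30},{"xyz":[0,1,0],"twist":-2,"hand":30},{"xyz":[0,1,0],"twist":-3,"hand":30},{"xyz":[0,1,0],"twist":-4,"hand":30},{"xyz":[0,1,0],"twist":-5,"hand":30}]' 60
python3 st.py
python3 -m handwheel '[{"xyz":[0,0,0.5],"twist":0,"hand":30},{"xyz":[0,0,1],"twist":0,"hand":30},{"xyz":[0,0,1],"twist":0,"hand":30},{"xyz":[0,0,1],"twist":0,"hand":30},{"xyz":[0,0,1],"twist":0,"hand":30}]' 60
python3 st.py
```

```text
time_s: 9.5
tcp_pos: [0.5328, 0.1437, 0.1124]
eef_rot: [-0.706, 0.002, -0.006, 0.708]
force: [1.4, 5.9, 1.3]
grip_width: 0.034
F [1.4 5.9 1.3] Mz [ 0.99  -0.303  0.167] tcp [0.5328 0.1437 0.1124] yaw -0.012 qest 2.61
time_s: 10.0
tcp_pos: [0.5328, 0.1437, 0.1125]
eef_rot: [-0.706, 0.002, -0.006, 0.708]
force: [3.4, 5.6, -3.6]
grip_width: 0.0337
F [ 3.4  5.6 -3.6] Mz [ 1.029 -0.614  0.037] tcp [0.5328 0.1437 0.1125] yaw -0.012 qest 2.61
```

```bash

python3 -m handwheel '[{"xyz":[0,0,-1.5],"twist":-1,"hand":30},{"xyz":[0,0,-1.5],"twist":-2,"hand":30},{"xyz":[0,0,-1.5],"twist":-3,"hand":30},{"xyz":[0,0,-1.5],"twist":-4,"hand":30},{"xyz":[0,0,-1],"twist":-4,"hand":30}]' 60
python3 st.py
python3 -m handwheel '[{"xyz":[0,0,0.5],"twist":0,"hand":30},{"xyz":[0,0,1],"twist":0,"hand":30},{"xyz":[0,0,1],"twist":0,"hand":30},{"xyz":[0,0,1],"twist":0,"hand":30},{"xyz":[0,0,1],"twist":0,"hand":30}]' 60
python3 st.py
```

```text
time_s: 10.5
tcp_pos: [0.5329, 0.1437, 0.1125]
eef_rot: [-0.705, 0.027, -0.031, 0.708]
force: [2.9, 5.9, -2.4]
grip_width: 0.0341
F [ 2.9  5.9 -2.4] Mz [ 0.988 -0.485  0.054] tcp [0.5329 0.1437 0.1125] yaw -0.082 qest 2.68
time_s: 11.0
tcp_pos: [0.5329, 0.1437, 0.1125]
eef_rot: [-0.705, 0.027, -0.03, 0.708]
force: [3.7, 6.8, -2.8]
grip_width: 0.0339
F [ 3.7  6.8 -2.8] Mz [ 1.026 -0.636  0.05 ] tcp [0.5329 0.1437 0.1125] yaw -0.081 qest 2.68
```

```bash

python3 -m handwheel '[{"xyz":[0,0,-1.5],"twist":-1,"hand":30},{"xyz":[0,0,-1.5],"twist":-2,"hand":30},{"xyz":[0,0,-1.5],"twist":-4,"hand":30},{"xyz":[0,0,0],"twist":-4,"hand":30},{"xyz":[0,0,0],"twist":-4,"hand":30}]' 60
python3 st.py
python3 -m handwheel '[{"xyz":[0,0,-1.5],"twist":-1,"hand":30},{"xyz":[0,0,-1.5],"twist":-2,"hand":30},{"xyz":[0,0,-1.5],"twist":-4,"hand":30},{"xyz":[0,0,0],"twist":-4,"hand":30},{"xyz":[0,0,0],"twist":-4,"hand":30}]' 60
python3 st.py
```

```text
time_s: 11.5
tcp_pos: [0.5331, 0.1437, 0.1128]
eef_rot: [-0.704, 0.052, -0.055, 0.707]
force: [4.1, 5.2, -1.1]
grip_width: 0.0339
F [ 4.1  5.2 -1.1] Mz [ 1.025 -0.678 -0.071] tcp [0.5331 0.1437 0.1128] yaw -0.152 qest 2.75
time_s: 12.0
tcp_pos: [0.5332, 0.1436, 0.1151]
eef_rot: [-0.701, 0.076, -0.08, 0.704]
force: [0.9, 4.7, 5.7]
grip_width: 0.034
F [0.9 4.7 5.7] Mz [0.881 0.092 0.037] tcp [0.5332 0.1436 0.1151] yaw -0.221 qest 2.82
```

```bash

python3 -m handwheel '[{"xyz":[0,0,1],"twist":0,"hand":30},{"xyz":[0,0,2],"twist":0,"hand":30},{"xyz":[0,0,3],"twist":0,"hand":30},{"xyz":[0,0,4],"twist":0,"hand":30},{"xyz":[0,0,4],"twist":0,"hand":30}]' 60
python3 st.py
```

```text
time_s: 12.5
tcp_pos: [0.5332, 0.1436, 0.1184]
eef_rot: [-0.701, 0.076, -0.08, 0.704]
force: [1.8, 5.6, 4.6]
grip_width: 0.0345
F [1.8 5.6 4.6] Mz [ 0.97  -0.171 -0.06 ] tcp [0.5332 0.1436 0.1184] yaw -0.221 qest 2.82
```

```bash

python3 -m handwheel '[{"xyz":[0,0,1],"twist":0,"hand":30},{"xyz":[0,0,1],"twist":0,"hand":30},{"xyz":[0,0,1],"twist":0,"hand":40},{"xyz":[0,0,1],"twist":0,"hand":50},{"xyz":[0,0,1],"twist":0,"hand":56}]' 60
python3 st.py
python3 -m handwheel '[{"xyz":[0,0,0],"twist":0,"hand":58},{"xyz":[0,0,5],"twist":0,"hand":58},{"xyz":[0,0,25],"twist":0,"hand":58},{"xyz":[0,0,55],"twist":0,"hand":58},{"xyz":[0,0,90],"twist":0,"hand":58}]' 60
python3 -m handwheel '[{"xyz":[0,40,10],"twist":0,"hand":58},{"xyz":[0,80,20],"twist":0,"hand":58},{"xyz":[0,120,30],"twist":0,"hand":58},{"xyz":[0,160,40],"twist":0,"hand":58},{"xyz":[0,200,40],"twist":0,"hand":58}]' 60
python3 -m handwheel '[{"xyz":[-40,20,0],"twist":0,"hand":58},{"xyz":[-80,40,0],"twist":0,"hand":58},{"xyz":[-120,60,0],"twist":0,"hand":58},{"xyz":[-120,60,0],"twist":0,"hand":58},{"xyz":[-120,60,0],"twist":0,"hand":58}]' 60
python3 - <<'E'
from h import *
import pickle
P={}
for n in("top","side"):
    P[n]=p=cams.grab_frame(n);save(p,n+"9.png")
    x,y=proj(p,[[.532,.11,.1]])[0].astype(int);im=p['image'][y-50:y+50,x-60:x+60];cv2.imwrite(f'pics/e_{n}.png',cv2.resize(im,None,fx=6,fy=6,interpolation=cv2.INTER_CUBIC)[:,:,::-1]);print(n,x-60,y-50)
pickle.dump(P,open("P9.pkl","wb"))
E
```

```text
time_s: 13.0
tcp_pos: [0.5312, 0.1415, 0.1176]
eef_rot: [0.703, -0.078, 0.078, -0.702]
force: [-1.2, 0.5, -0.1]
grip_width: 0.056
F [-1.2  0.5 -0.1] Mz [-0.04  -0.077  0.06 ] tcp [0.5312 0.1415 0.1176] yaw -0.222 qest 2.82
time_s: 13.5
tcp_pos: [0.5304, 0.1418, 0.2079]
eef_rot: [0.703, -0.079, 0.077, -0.702]
force: [0.4, -1.2, -0.3]
grip_width: 0.0578
time_s: 14.0
tcp_pos: [0.5317, 0.3438, 0.2507]
eef_rot: [-0.702, 0.077, -0.08, 0.704]
force: [-0.6, -0.5, -0.1]
grip_width: 0.0578
time_s: 14.5
tcp_pos: [0.4106, 0.4025, 0.2486]
eef_rot: [-0.703, 0.077, -0.078, 0.703]
force: [1.0, 0.0, -0.2]
grip_width: 0.0579
top 177 154
side 222 183
```

View pics/e_top.png

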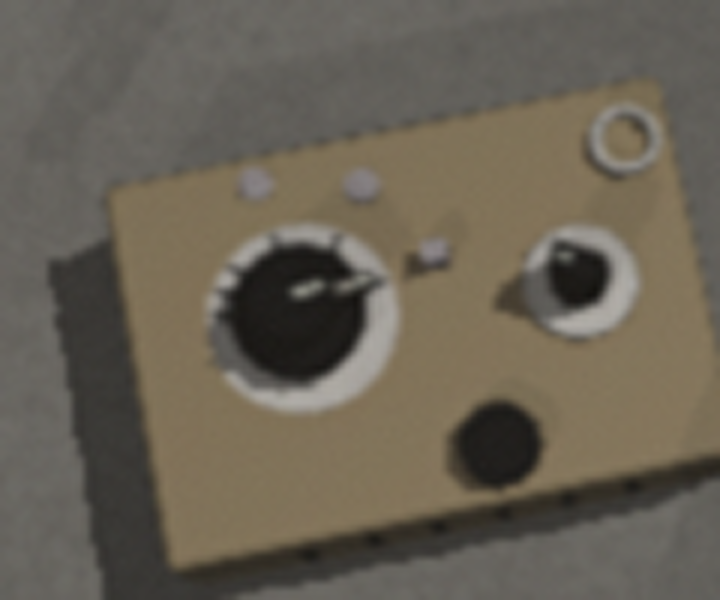

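View pics/e_side.png

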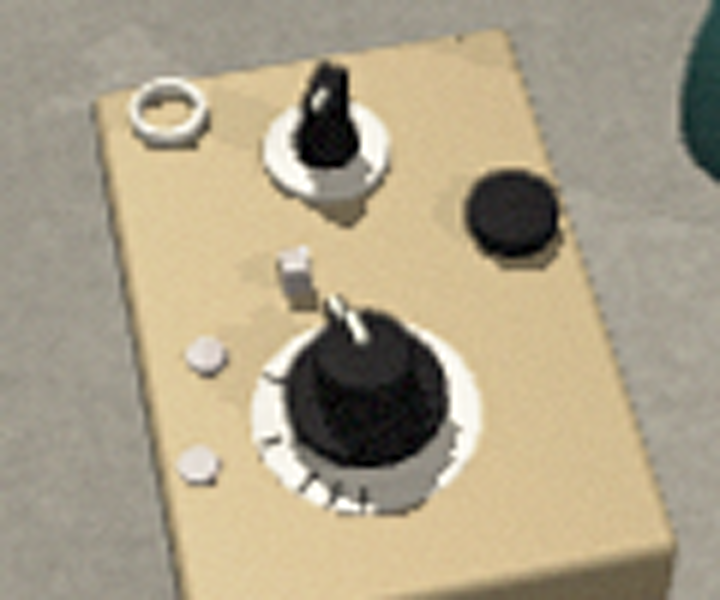

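View pics/side9.png

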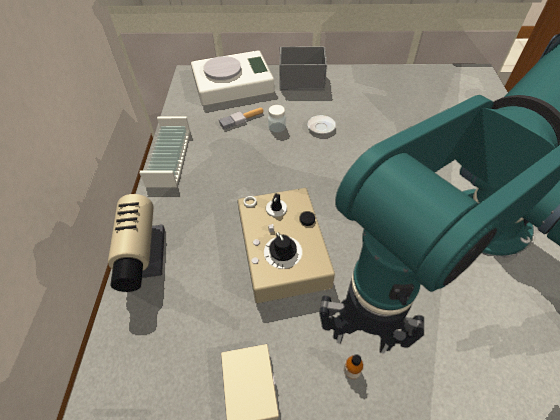

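```bash
python3 - <<'E'
from h import *
import pickle
P0=pickle.load(open("P0.pkl","rb"));P9=pickle.load(open("P9.pkl","rb"))
for n in("side","top"):
    a=[cv2.cvtColor(P[n]['image'],cv2.COLOR_RGB2GRAY) for P in(P0,P9)]
    p=P0[n];z0,z6=proj(p,[[.532,.1415,.1],[.532,.1415,.094]]);print(n,'6mm drop =',(z6-z0).round(2))
    x,y=proj(p,[[.532,.1415,.095]])[0].astype(int)
    # dark blob (dial) centroid/extents
    for g in a:
        c=g[y-28:y+28,x-28:x+28];m=(c<45).astype(np.uint8)
        k,l,st,ce=cv2.connectedComponentsWithStats(m);i=1+st[1:,4].argmax();print(st[i],ce[i].round(2))
    ims=[cv2.resize(P[n]['image'][y-30:y+30,x-30:x+30],None,fx=6,fy=6,interpolation=cv2.INTER_NEAREST) for P in(P0,P9)]
    cv2.imwrite(f'pics/cmp_{n}.png',np.hstack(ims)[:,:,::-1])
T,S=P9['top'],P9['side']
t=lambda x,y:(177+(x+.5)/6-.5,154+(y+.5)/6-.5)
s=lambda x,y:(222+(x+.5)/6-.5,183+(y+.5)/6-.5)
print('nose tip',tri(T,t(378,280),S,s(333,298)))
print('post top',atz(T,t(434,246),.091),atz(S,s(294,257),.091))
d=np.array([.532,.141])
g=[atz(T,t(307,290),.119),atz(S,s(353,323),.119),atz(T,t(358,285),.103),atz(S,s(336,302),.103)]
for X in g:
    v=X[:2]-d;print(X.round(4),'q=',1.562-np.arctan2(v[1],v[0]))
# object changes
for n in("side","top"):
    for q in["brightness_mark","lens_cap_mid","filter_cell_mid"]:
        r=[]
E
```

```text
side 6mm drop = [0.02 1.49]
[ 16  17  26  26 475] [28.63 30.17]
[ 16  17  26  26 436] [29.17 30.74]
top 6mm drop = [0.33 0.49]
[ 17  18  23  22 349] [29.18 28.76]
[ 18  18  22  22 333] [28.6  29.05]
nose tip (array([0.54516255, 0.10398826, 0.09682253]), np.float64(0.0006391243502522631))
post top [0.56179959 0.08026132 0.091     ] [0.56103936 0.08040742 0.091     ]
[0.5352 0.132  0.119 ] q= 2.7944605406755043
[0.5373 0.1306 0.119 ] q= 2.658786812153636
[0.5411 0.112  0.103 ] q= 2.8272659780150327
[0.5441 0.1101 0.103 ] q= 2.7593458596182256
```

View pics/cmp_side.png

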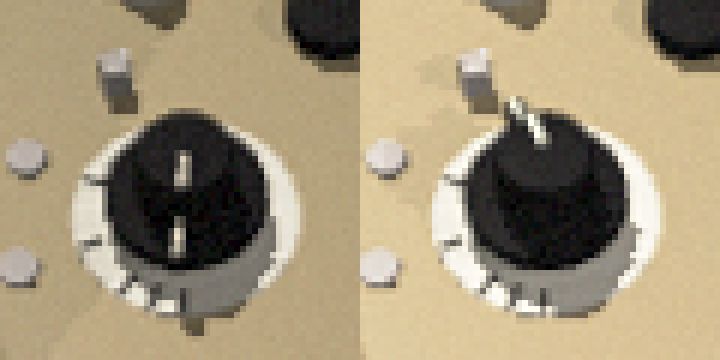

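```bash
python3 -c "
from h import *
s=env.observe();print(s['dq'].round(3),s['force'].round(1))
print(env.job_done())"
```

```text
[-0.017  0.008 -0.002  0.004  0.002  0.001] [ 0.2 -0.2 -0. ]
the job is handed in; nothing more can be done
None
```

The selector dial now stands at the third station (2.70), the one with the steel post, and it has sprung out there. I handed the job in at about 15 s; no verdict was reported.

**How it went:**
- I gripped the dial beside its pointer, pushed it in about 7 mm and turned it clockwise past the guard.
- I then felt for the catch by lifting gently at about 2.52, 2.61, 2.68, 2.75 and 2.82 rad by the hand's turn. Only the last one sprang out.
- The hand then rose to its height from before the push, still carrying about 4.6 N. I let go and backed away.

**Last checks:**
- **Height:** in the side picture the dial's outline matches the starting picture. Being 6 mm in would shift it about 1.5 pixels, so it looks fully out to roughly 1–2 mm.
- **Aim:** the pointer reads about 2.66 to 2.83 rad in the pictures, against 2.82 from the hand's turn. Even at 2.83 the post is about 8 to 9 mm off the pointer's line, inside the 18 mm limit.
- **Other things:** in the final pictures the lens cap, filter ring, brightness knob and bench things look where they were. I judged this by eye and did not measure it.
- **Robot:** the arm was clear of everything, with near-zero force.

**Side load:** while turning and feeling for the catch there was up to about 11 N on the hand, because it was 1–2 mm off the dial's axis. One of my corrections for that went the wrong way before I reversed it.

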